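Retain the wheel of a tube rotator with a push-on clip

ROBOT

A 6-joint arm with a two-finger parallel gripper is mounted at the origin on a cart in front of the work surface, level with it; the furniture and walls round the work are solid. World frame = base frame: x ahead of the robot, y to its left, z up, the work surface at z = 0. Lengths are in mm, angles in rad, forces in N, time in s.
With the tool pointing down it reaches from about 350 to 975 mm from the base axis. Payload 7.1 kg.
Tool frame: the origin (TCP) lies at the very end of the fingers, on their centre line; the grasp point (between the pads) lies 19 mm behind it; z points along the fingers, y is the direction in which the jaws open and shut (so a half turn about z gives the same grasp; the last joint's range is limited). The gripper opens to 88 mm and grips with 3 to 60 N. Pads are 20 mm wide; open, the fingers measure 115 mm over their backs; the gripper's body (75 mm by 178 mm) begins 61 mm behind the grasp point.
Start: joints at [1.326, 0.423, 1.63, -0, 1.089, -0.019], TCP at [139.898, 609.125, 222.675] pointing down, gripper open.
Joint ranges: [-3, 3], [-0.9, 2.11], [0.09, 2.58], [-1.31, 4.45], [0.11, 2.69], [-2.54, 2.54]. Speed limits (rad/s): [2.39, 2.39, 3.01, 3.14, 3.14, 3.14].

INTERFACE

Orientations are given as a rotation vector (axis times angle).
In Python, from workcell import * gives the robot as it stands.
- The arm moves only by the tool play_rows, never from a script. Its argument "plan" is text: rows parted by semicolons, each of 7 numbers parted by spaces: the finger opening in cm, from 0 to 8.78, then the shift along the tool's x, y, z in cm, then the turn, a rotation vector about the tool's x, y, z in degrees. A call has 1 to 20 rows; each row shifts and turns the commanded pose from where the row before left it, along the tool's axes as they then stand; what a row does not reach is not made up. A row lasts 1/8 s, in which the tool goes at most 62.5 mm and 10.7 degrees, less where a joint would pass 70% of its speed; a pose out of reach is approached as far as the arm can. A call is refused whole if a number of a shift passes 6.25 or a number of a turn 10.7, either way. A call with a gripper value outside its range is refused whole. The fingers move at their own pace and stop on an object; the grip force is fixed at half the most. Time passes only in rows, so rows that do not move let the fingers close. It gives the time, the measured TCP pose, the force and the opening at its end, in the units of the state.
- get_obs(): the state, without advancing time (a new reading comes with each control period).
- get_image(name): name is "side" or "top"; returns a dict with "pixels" (480x640x3 uint8, red, green, blue), "range_z" (480x640 float32, mm along the optical axis (not along the pixel's ray), 0 where there is no reading), "fx", "fy", "cx", "cy" (pixels), "eye" and "attitude" of the camera in the world. Camera axes: x right, y down, z forward; pixel columns grow to the right and rows downward; lengths in mm; the calibration is good to about 2 mm. A picture is of the moment at which its call begins.
- close_job(): hands the job in, once; it reports no verdict.
The state is a dict: "t": time; "qpos": joint angles; "qvel": joint speeds; "joint_torque": joint torques, N m; "ee_pos": TCP position; "orientation": TCP orientation; "ft_force": force on the tool from outside, world axes, zero at the start; "moment": the same for the moment, N m; "width": finger opening in mm.
Only numpy, scipy, OpenCV 4.12 (cv2) and the standard library are available. Lean on these libraries where they do the work, as an engineer would, in place of code of your own. Each camera call takes 0.05 s, during which the arm holds its last target. There are 200 camera calls.

TASK

The wheel of the small tube rotator has crept out along its shaft. Push the wheel fully home against the drive, then pick up the grey push-on clip that stands on the bench and press it straight down over the shaft into the groove in front of the wheel until it is fully seated, and let go of it, leaving the other things alone. Feel for the groove and press with care: the clip must never bear on the rotator with more than about 40 N.

Things in the scene. Friction and masses are not known exactly. Their poses are not given: they have to be found in the camera images.
- rotator: the fixed tube rotator: a white base plate (120 x 66 mm, top 12 mm above the bench), a white drive housing (50 x 58 mm, 89 mm high) and a steel shaft that sticks out of the housing level. Its origin is on the bench under the nominal groove place; its x axis runs along the shaft from the free end to the drive, z up.
- groove (a point): the nominal groove place: on the shaft's axis, 55 mm above the bench, axes as the rotator's. The shaft is 24 mm in diameter; the groove in it is 16 mm in diameter and 13.5 mm long. The shaft has end play, so in any one run the true groove centre lies somewhere within 10 mm before or behind this point along x; that is not in the readings and must be felt or seen. The shaft then stands still in use. Its free end lies 20 mm before the true groove centre (towards -x).
- wheel (a joint): how far the wheel stands out from its home stop, m: 0 is fully home, up to 0.032 towards the free end. The wheel slides stiffly (about 3 N) and stays where it is left.
- wheel_face (a point): the centre of the wheel's flat front face, on the shaft's axis. The wheel is a grey disc 64 mm in diameter and 8 mm thick; home, its front face lies 34 mm behind the nominal groove place (towards +x). The part of the face more than 12 mm above the axis is clear of the shaft and can be pushed.
- clip_grip (a point): the grey push-on clip, a plain plastic fork 54 mm high and 11 mm thick (its x axis) that stands on its two leg ends, jaw down. This point is the middle of its upright handle block: 20 mm wide (its y axis), 11 mm thick, from 27 to 54 mm above the leg ends; the point is 40 mm above them. Below the handle come shoulders 29 mm wide and the two springy legs. It looks the same turned by half a turn.
- clip_seat (a point): the centre of the clip's jaw, 29 mm below clip_grip; on the shaft's axis when seated. The jaw roof is 8 mm above it; two slippery leg noses 6 mm below it, 11 mm apart, spread to snap over the groove (about 11 N, most near 10 mm above the seated height). Over the groove they first touch 13 mm above the seated height; on the full shaft the clip stops about 17 to 18 mm above and cannot go on.
- dropper: brown dropper bottle with a rubber bulb, 30 mm wide, 94 mm high, a bystander; origin under its centre
- forceps: steel forceps 129 mm long lying on the bench, a bystander; origin under its centre
Not all that is in view belongs to the job. Of the things shaped like the part that bears clip_grip, the grey one is meant.

How it is judged:
By the outcome, as a careful person would: the job done as asked, in the order asked, and still so for the second after the job is handed in, with the robot touching nothing.
It also fails if it takes over 61 s, if anything falls off the work surface, if the arm or the gripper's body presses on something with over 40 N, if the wrist force passes 120 N, or if a joint passes its speed limit or range.

## Working session

There is one attempt and no reset: what is moved stays moved. The work goes in short steps, Python scripts to look and compute and a tool call to move; the robot and the scene stay as the last step left them, time stands still between calls to the robot, and variables do not carry over. Pictures are saved under pics/ and viewed, about 8 in all and at most 12, crops included, and the job is handed in when it is done.

Besides the shell and the picture viewer there is one more tool, called after ">>>" by a JSON object that holds its "fn" and its "kwargs", one argument or row to a line. play_rows: Moves the arm, as the interface text tells. Its arguments: {"type":"object","properties":{"plan":{"type":"string"}},"required":["plan"]}

```bash
mkdir -p pics; cat > h.py <<'E'
from workcell import *
import numpy as np, cv2
from scipy.spatial.transform import Rotation as R
def snap(n,tag):
    im=get_image(n); cv2.imwrite(f'pics/{tag}.png',im['pixels'][:,:,::-1]); np.save(f'{tag}.npy',im,allow_pickle=True); return im
def load(tag): return np.load(f'{tag}.npy',allow_pickle=True).item()
def att(im):
    a=np.array(im['attitude'],float)
    return a if a.shape==(3,3) else (R.from_rotvec(a).as_matrix() if a.size==3 else R.from_quat(a).as_matrix())
def cloud(im):
    z=im['range_z']; v,u=np.mgrid[:480,:640]
    p=np.stack([(u-im['cx'])/im['fx']*z,(v-im['cy'])/im['fy']*z,z],-1)
    return p@att(im).T+np.array(im['eye'])
E
python3 - <<'E'
from h import *
for n in('side','top'):
    im=snap(n,n+'0'); print(n,im['eye'],im['attitude'],im['fx'],im['cx'],im['cy'])
    c=cloud(im); print(np.round(c[240,320]),np.round(c[400,320]))
print(get_obs())
E
```

```text
side [  67.34597623 1078.49850067  449.97878036] [-0.40237631  2.51872134 -1.55418272] 529.0134885646692 312.8228837215962 236.1147026870564
[321. 233.  -2.] [199. 628.  -2.]
top [174.44937352 356.76974631 893.64208294] [-2.14180042  2.13689664 -0.20577086] 599.5929264547498 319.72819735953857 242.15107548277382
[332. 340.  11.] [  23.  322. -899.]
{'t': 0.1, 'qpos': array([ 1.32600996e+00,  4.23741764e-01,  1.63061721e+00, -4.04935731e-05,
        1.08858422e+00, -1.89882872e-02]), 'qvel': array([-0.00056135, -0.00043247, -0.00264317,  0.00089481, -0.00135147,
        0.0001931 ]), 'joint_torque': array([ 1.87195797e-04, -5.45617425e+01, -2.74323893e+01,  6.45760400e-02,
        1.88656838e-02, -4.99445639e-05]), 'ee_pos': array([139.78459652, 608.65259453, 221.99214575]), 'orientation': array([-3.53884365e-01, -3.12145371e+00,  2.11031409e-03]), 'ft_force': array([ 0.31320217, -0.05975299,  0.48382486]), 'moment': array([-0.01420076,  0.0177393 ,  0.02340469]), 'width': 87.60733415040812}
```

View pics/side0.png

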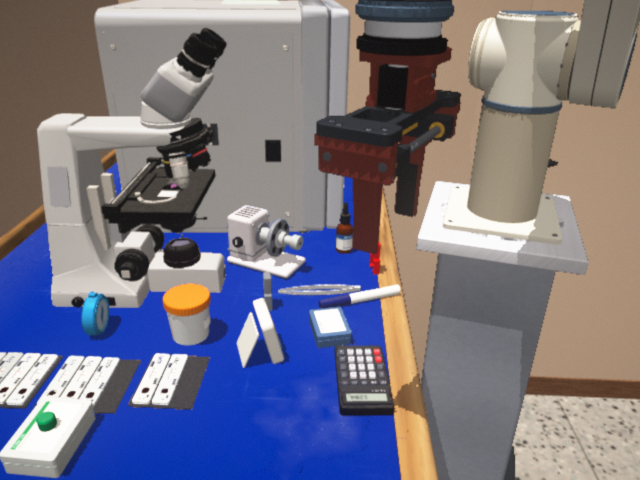

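View pics/top0.png

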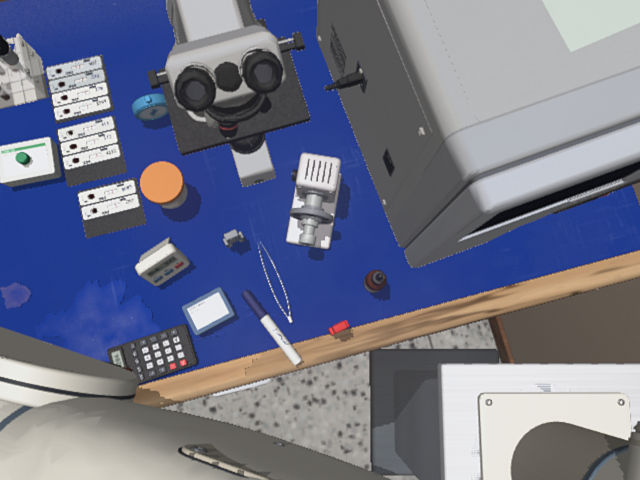

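The side view shows the rotator at about (265,240), the grey upright clip at (268,290), a red lookalike at (376,260), the dropper at (345,230) and the forceps at (320,290). In the top view the rotator is at (315,200), the grey clip at (233,237), the red clip at (340,327), the dropper at (376,280) and the forceps at (275,280).

Possible clips: grey at top (233,237), red at top (340,327). I choose the grey one and check it in a close crop.

```bash
python3 - <<'E'
from h import *
a=load('top0');b=load('side0')
A=cv2.resize(a['pixels'][140:260,210:350,::-1],None,fx=2.85,fy=2.85,interpolation=cv2.INTER_CUBIC)
B=cv2.resize(b['pixels'][200:320,220:310,::-1],None,fx=2.85,fy=2.85,interpolation=cv2.INTER_CUBIC)
cv2.imwrite('pics/crop0.png',np.hstack([A,B]))
def rect(c,m,name):
    p=c[m]; 
    r=cv2.minAreaRect(p[:,:2].astype(np.float32)); print(name,len(p),np.round(np.median(p,0),1),[np.round(x,1) for x in r])
c=cloud(a);d=cloud(b)
def reg(c,u0,u1,v0,v1):
    m=np.zeros((480,640),bool);m[v0:v1,u0:u1]=1;return m
r=reg(c,280,345,145,255); z=c[...,2]
rect(c,r&(z>84)&(z<94),'housing'); rect(c,r&(z>8)&(z<15),'base'); rect(c,r&(z>60)&(z<70),'shaft');rect(c,r&(z>78)&(z<84),'wheelrim')
r=reg(c,215,255,222,255)
rect(c,r&(z>48)&(z<60),'cliptop');rect(c,r&(z>15)&(z<30),'shoulder')
print(np.round(z[225:252:2,220:250:2]).astype(int))
r=reg(d,258,280,265,315);z=d[...,2]
rect(d,r&(z>8)&(z<60),'clip side')
for lo,hi in((5,15),(15,25),(28,38),(38,48),(48,58)): rect(d,r&(z>lo)&(z<hi),f's{lo}')
np.set_printoptions(linewidth=200)
E
```

```text
housing 1471 [412.3 345.6  88.8] [array([397.1, 347.5]), array([57.7, 86.6]), np.float64(80.6)]
base 994 [350.4 342.9  11.8] [array([382.6, 350.1]), array([ 65.8, 119.7]), np.float64(80.6)]
shaft 678 [353.  355.1  65.1] [array([356.1, 354.4]), array([61.7, 78.1]), np.float64(83.5)]
wheelrim 173 [362.9 348.2  81.8] [array([397.1, 347.6]), array([57.8, 86.9]), np.float64(80.6)]
cliptop 116 [331.  468.2  53.5] [array([331.2, 468.3]), array([11.6, 19.7]), np.float64(26.6)]
shoulder 70 [329.2 462.8  26.2] [array([331. , 468.1]), array([10.9, 28.9]), np.float64(26.1)]
[[  2   0  -1  -1   1   3   2  -2  -3   1 894   1   1   1   1]
 [  0  -1   1  -1   2   0  -1   1   3  -4  -1   1   3  -1   1]
 [ -2   2  -1   0   0   0  -1  -2   1  -1  -2   2   2   1   2]
 [ -2   1  -1   0  -1  52  54  55  54   0   2   0   3  -1  -1]
 [ -1  -2  -1  54  53  53  54  54  56  30  28  -2   1  -1  -2]
 [  1   2  53  55  58  55  53  54  54  48  26  24  -3  -1  -2]
 [ -3  -1  52  52  56  53  54  54  50  45  26  29   1   3   2]
 [  0   0  26  57  52  53  48  45  35  32  25  19  12  -3  -2]
 [  0   1  26  48  51  42  
[... 201 characters left out ...]
 0   1  -1   0   1   0]
 [ -1  -3   1   3  -1  -1  -3  -3   0 894   1  -3   0  -1   0]
 [ -2  -3   1   0  -1  -2  -2   0  -1  -2   3  -2  -4   0   2]]
clip side 393 [330.  473.8  23.5] [array([346.4, 426.7]), array([ 34.9, 120.3]), np.float64(21.2)]
s5 198 [357.3 382.6  10. ] [array([346.5, 426.4]), array([ 34.9, 119.6]), np.float64(21.2)]
s15 52 [324.9 480.   20.8] [array([329.8, 469.5]), array([10.8, 29.3]), np.float64(26.0)]
s28 50 [326.7 475.6  33.2] [array([328.6, 474.3]), array([12.6,  8.8]), np.float64(7.9)]
s38 43 [327.9 476.2  43.3] [array([328.2, 475.7]), array([ 6.3, 13.2]), np.float64(87.6)]
s48 73 [329.5 470.8  52.1] [array([330.4, 468.2]), array([10.2, 19.9]), np.float64(22.3)]
```

View pics/crop0.png

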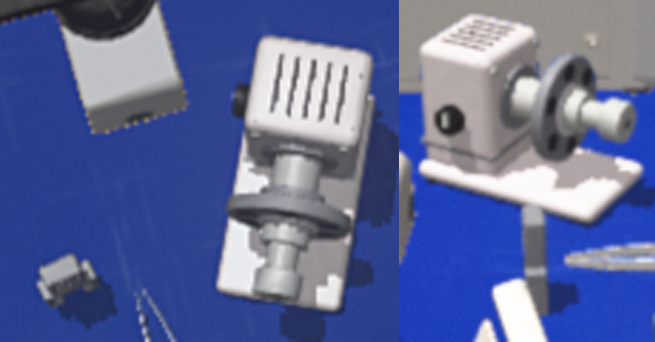

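The crop confirms the grey clip standing upright (enlarged crop (65,280)). It also shows the rotator with its wheel crept out (wheel ≈(290,210) in the crop), the groove at ≈(285,258) and the free end at ≈(275,300).

```bash
python3 - <<'E'
from h import *
np.set_printoptions(linewidth=200,suppress=True)
a=load('top0');b=load('side0')
th=np.radians(-9.4); ex=np.array([np.cos(th),np.sin(th)]); ey=np.array([-ex[1],ex[0]])
ctr=np.array([382.6,350.1])
for n,im,(u0,u1,v0,v1) in(('top',a,(275,345,145,260)),('side',b,(220,312,200,282))):
    c=cloud(im)[v0:v1,u0:u1].reshape(-1,3); g=im['pixels'][v0:v1,u0:u1].reshape(-1,3).mean(1)
    s=(c[:,:2]-ctr)@ex; t=(c[:,:2]-ctr)@ey; z=c[:,2]
    m=(np.abs(s)<65)&(np.abs(t)<40)&(z>3)
    s,t,z,g=s[m],t[m],z[m],g[m]
    print(n,'base s',np.percentile(s[z<14],[1,99]),'t',np.percentile(t[z<14],[1,99]))
    h=z>86; print('housing s',np.percentile(s[h],[1,99]),'t',np.percentile(t[h],[1,99]))
    for lo in range(-60,22,2):
        k=(s>=lo)&(s<lo+2)&(z>30)&(np.abs(t)<36)
        if k.sum()>3:
            kk=k&(z>52)
            print(lo,k.sum(),'zmax',np.round(np.percentile(z[k],[50,95]),1),'t',np.round([t[k].min(),t[k].max(),np.median(t[k])],1),'g',g[k].mean().round())
E
```

```text
top base s [-59.358581    50.93497233] t [-32.91589174  32.64559302]
housing s [-26.17785611  56.23399917] t [-27.19870485  26.70012566]
-60 27 zmax [65.5 68.5] t [-12.1  10.8  -0.8] g 171.0
-58 26 zmax [64.8 69.2] t [-11.8  11.4   1.2] g 173.0
-56 18 zmax [63.8 68.2] t [-11.4  10.1  -2.1] g 172.0
-54 20 zmax [64.8 68.3] t [-11.2  11.9  -0.3] g 178.0
-52 13 zmax [61.  65.1] t [-7.8  6.5 -2. ] g 170.0
-50 13 zmax [61.6 64.8] t [-7.6  7.  -0.3] g 166.0
-48 18 zmax [61.8 64. ] t [-7.2  7.3  0.7] g 175.0
-46 15 zmax [61.5 64. ] t [-7.   7.5 -1.2] g 170.0
-44 17 zmax [61.5 64. ] t [-8.   6.5  0.7] g 167.0
-42 14 zmax [61.2 64.5] t [-7.6  6.8 -0.5] g 174.0
-40 36 zmax [62.2 67.6] t [-11.6  11.5  -0.7] g 127.0
-38 24 zmax [65.  68.3] t [-11.3  11.7  -0.4] g 162.0
-36 23 zmax [64.9 67.6] t [-11.1  10.7  -0.8] g 169.0
-34 23 zmax [65.6 68.7] t [-12.   11.1  -0.4] g 174.0
-32 26 zmax [65.7 68.3] t [-11.7  11.5  -0.8] g 143.0
-30 107 zmax [65.5 81.2] t [-28.6  29.2  -1.1] g 90.0
-28 184 zmax [71.7 86.4] t [-31.4  31.   -2.2] g 83.0
-26 60 zmax [83.2 87.1] t [-31.   29.5   0.2] g 130.0
-24 65 zm
[... 2392 characters left out ...]
[-0.7 11.2  7.9] g 185.0
-4 13 zmax [59.2 65.1] t [-5.3 11.3  7.5] g 197.0
-2 18 zmax [61.3 65.4] t [-4.2 11.5  6.7] g 194.0
0 15 zmax [59.3 64.3] t [ 1.9 10.2  7.4] g 185.0
2 17 zmax [59.8 65.6] t [-15.1  12.    9.2] g 149.0
4 87 zmax [59.9 70.7] t [-18.4  18.6   6.7] g 98.0
6 110 zmax [69.2 81.4] t [-25.5  23.9   8.2] g 119.0
8 208 zmax [69.3 84. ] t [-28.3  27.4  14.1] g 135.0
10 77 zmax [77.  86.5] t [-29.5  30.   22.8] g 179.0
12 68 zmax [74.  87.4] t [-27.8  30.4  25.5] g 193.0
14 45 zmax [72.5 87.5] t [-28.3  29.1  26.1] g 200.0
16 52 zmax [70.4 87.6] t [-17.2  29.3  26.7] g 196.0
18 50 zmax [80.4 88.3] t [-28.   30.4  26. ] g 199.0
20 47 zmax [72.9 87.7] t [-18.5  29.7  26.5] g 187.0
```

```bash
python3 - <<'E'
from h import *
np.set_printoptions(linewidth=200,suppress=True)
P=np.vstack([cloud(load('top0')).reshape(-1,3),cloud(load('side0')).reshape(-1,3)])
P=P[(P[:,2]<700)&(P[:,2]>-5)]
def fr(c,th): 
    d=P[:,:2]-c; e=np.array([np.cos(np.radians(th)),np.sin(np.radians(th))]); return d@e, d@np.array([-e[1],e[0]])
for name,c,th,zb in(('rot',(337.,357.6),-9.4,145),('clip',(331,468.3),26.3,105)):
    s,t=fr(np.array(c),th)
    for z0 in(zb,220,300):
        k=(P[:,2]>z0)&(abs(s)<75)&(abs(t)<130)
        print(name,z0,k.sum(), 't+',t[k&(t>0)].min(initial=999),'t-',t[k&(t<0)].max(initial=-999))
        k=(P[:,2]>z0)&(abs(t)<100)&(abs(s)<150)
        print('   s+',s[k&(s>0)].min(initial=999),'s-',s[k&(s<0)].max(initial=-999))
# delta in tool axes
o=get_obs(); Rm=R.from_rotvec(o['orientation']).as_matrix(); print(np.round(Rm,3))
th=np.radians(-9.4); ex=np.array([np.cos(th),np.sin(th)]); 
tgt=np.r_[np.array([382.6,350.1])-46*ex,222]; print('target',tgt,'tool delta',Rm.T@(tgt-o['ee_pos']))
print('tool y ang',np.degrees(np.arctan2(Rm[1,1],Rm[0,1])))
E
```

```text
rot 145 15357 t+ 40.25724774309164 t- -89.81885660371412
   s+ 45.22816050573543 s- -999.0
rot 220 12629 t+ 40.25724774309164 t- -91.31884609377784
   s+ 45.22816050573543 s- -999.0
rot 300 8921 t+ 40.25724774309164 t- -92.42407905462483
   s+ 45.22816050573543 s- -999.0
clip 105 4700 t+ 999.0 t- -19.433693776915497
   s+ 38.37176870565802 s- -124.78121507362266
clip 220 4602 t+ 999.0 t- -19.433693776915497
   s+ 38.37176870565802 s- -124.78121507362266
clip 300 4362 t+ 999.0 t- -19.433693776915497
   s+ 38.37176870565802 s- -124.78121507362266
[[-0.975  0.224 -0.   ]
 [ 0.224  0.975 -0.001]
 [-0.    -0.001 -1.   ]]
target [337.21768057 357.61299426 222.        ] tool delta [-248.62143384 -200.4694884     0.2655122 ]
tool y ang 77.06380008997743
```

```bash
python3 - <<'E'
from h import *
np.set_printoptions(linewidth=220,suppress=True)
for n in('top0','side0'):
    P=cloud(load(n)).reshape(-1,3); P=P[(P[:,2]<650)&(P[:,2]>95)]
    H={}
    xs=np.arange(180,520,20); ys=np.arange(560,180,-20)
    print(n,'cols x',xs)
    for y in ys:
        r=[]
        for x in xs:
            k=(P[:,0]>=x)&(P[:,0]<x+20)&(P[:,1]>=y)&(P[:,1]<y+20)
            r.append(int(np.percentile(P[k,2],90)) if k.sum()>2 else 0)
        print(y,r)
E
```

```text
top0 cols x [180 200 220 240 260 280 300 320 340 360 380 400 420 440 460 480 500]
560 [0, 0, 0, 0, 0, 0, 0, 0, 0, 0, 0, 0, 0, 0, 0, 0, 177]
540 [524, 0, 0, 0, 0, 0, 0, 0, 0, 0, 0, 0, 0, 0, 0, 166, 177]
520 [548, 0, 0, 0, 0, 0, 0, 0, 0, 0, 0, 164, 165, 165, 165, 165, 170]
500 [0, 0, 0, 0, 0, 0, 0, 0, 0, 0, 0, 164, 165, 165, 168, 0, 0]
480 [0, 0, 0, 0, 0, 0, 0, 0, 0, 0, 0, 370, 340, 345, 334, 317, 262]
460 [0, 0, 0, 0, 0, 0, 0, 0, 0, 0, 368, 379, 373, 347, 343, 321, 290]
440 [0, 0, 0, 0, 0, 0, 0, 0, 0, 0, 366, 377, 353, 345, 345, 327, 308]
420 [0, 0, 0, 0, 0, 0, 0, 0, 0, 0, 0, 0, 337, 343, 346, 333, 313]
400 [0, 0, 0, 0, 0, 0, 0, 0, 0, 0, 0, 370, 379, 368, 346, 340, 319]
380 [0, 0, 0, 0, 0, 0, 0, 0, 0, 0, 0, 365, 377, 371, 343, 165, 165]
360 [0, 0, 0, 0, 0, 0, 0, 0, 0, 0, 0, 0, 0, 164, 165, 165, 165]
340 [0, 0, 0, 0, 0, 0, 0, 0, 0, 0, 0, 0, 0, 0, 164, 0, 0]
320 [0, 0, 0, 0, 0, 0, 0, 0, 0, 0, 0, 0, 0, 0, 0, 205, 0]
300 [0, 0, 0, 0, 0, 0, 0, 0, 0, 0, 0, 0, 0, 0, 0, 208, 209]
280 [0, 0, 0, 0, 0, 0, 0, 0, 0, 0, 0, 0, 0, 0, 352, 369, 344]
260 [0, 0, 0, 0, 0, 0, 0, 0, 0, 0, 0, 343, 367, 383,
[... 876 characters left out ...]
, 0, 0, 0, 366, 375, 288, 187, 162, 166]
380 [0, 0, 0, 0, 0, 0, 0, 0, 0, 0, 0, 362, 374, 291, 162, 162, 0]
360 [0, 0, 0, 0, 0, 0, 0, 0, 0, 0, 0, 0, 0, 162, 162, 162, 0]
340 [0, 0, 0, 0, 0, 0, 0, 0, 0, 0, 0, 0, 0, 0, 0, 0, 0]
320 [0, 0, 0, 0, 0, 0, 0, 0, 0, 0, 0, 0, 0, 0, 0, 201, 0]
300 [0, 0, 0, 0, 0, 0, 0, 0, 0, 0, 0, 0, 0, 0, 0, 205, 0]
280 [0, 0, 0, 0, 0, 0, 0, 0, 0, 0, 0, 0, 0, 0, 320, 313, 379]
260 [0, 0, 0, 0, 0, 0, 0, 0, 0, 0, 0, 336, 349, 362, 373, 390, 392]
240 [0, 0, 0, 0, 0, 0, 0, 0, 0, 347, 359, 368, 388, 391, 393, 393, 393]
220 [0, 0, 0, 0, 0, 0, 360, 374, 373, 377, 391, 393, 393, 393, 393, 393, 393]
200 [0, 0, 0, 0, 0, 376, 379, 397, 399, 397, 393, 393, 393, 393, 393, 393, 393]
```

```bash
cat > clr.py <<'E'
from h import *
np.set_printoptions(linewidth=200,suppress=True)
s0=cloud(load('side0')).reshape(-1,3); t0=cloud(load('top0')).reshape(-1,3)
o=get_obs(); Rm=R.from_rotvec([-0.3539,-3.1215,0]).as_matrix(); e=np.array([139.8,608.7,222.])
L=(s0-e)@Rm
g=(abs(L[:,0])<130)&(abs(L[:,1])<130)&(L[:,2]<5)&(L[:,2]>-330)
if __name__=='__main__':
    for lo in range(-320,0,20):
        k=g&(L[:,2]>=lo)&(L[:,2]<lo+20)
        if k.sum()>5: print(lo,k.sum(),'x',np.percentile(L[k,0],[2,98]).round(),'y',np.percentile(L[k,1],[2,98]).round())
P=np.vstack([t0,s0[~g]]); P=P[(P[:,2]>140)&(P[:,2]<420)&(P[:,0]>150)&(P[:,0]<600)&(P[:,1]>150)&(P[:,1]<600)]
# exclude arm at upper-left
P=P[~((P[:,0]<260)&(P[:,1]>450))]
def clear(tcp,yang,zlo=80,zhi=400,hx=37.5,hy=89):
    y=np.array([np.cos(np.radians(yang)),np.sin(np.radians(yang))]); x=np.array([-y[1],y[0]])
    Q=P[(P[:,2]>tcp[2]+zlo)&(P[:,2]<tcp[2]+zhi)]
    d=Q[:,:2]-tcp[:2]; a=abs(d@x)-hx; b=abs(d@y)-hy
    m=np.where((a<0)&(b<0),np.maximum(a,b),np.hypot(np.maximum(a,0),np.maximum(b,0)))
    i=m.argmin(); return round(float(m[i]),1),Q[i].round()
th=np.radians(-9.4); ex=np.array([np.cos(th),np.sin(th)]); ey=np.array([-ex[1],ex[0]])
def rot(s,t,z): return np.r_[np.array([382.6,350.1])+s*ex+t*ey,z]
if __name__=='__main__':
    print('place',clear(rot(-46,0,73),80.6,zhi=180),clear(rot(-46,0,73),80.6))
    for t in(0,15):
      for ya in range(20,180,10): print(t,ya,clear(rot(-25,t,72),ya,zhi=180),clear(rot(-25,t,72),ya,hx=45,hy=50,zhi=330))
    print('clip',clear(np.array([331,468.3,29]),116.3,zhi=180),clear(np.array([331,468.3,29]),116.3))
E
python3 clr.py
```

```text
-220 1186 x [-28.  39.] y [-0. 41.]
-200 2213 x [-25.  38.] y [ 1. 41.]
-180 2255 x [-29.  37.] y [-24.  39.]
-160 1545 x [-19.  30.] y [-32.  19.]
-140 3138 x [-26.  31.] y [-75.  90.]
-120 3300 x [-29.  33.] y [-73.  91.]
-100 3082 x [-30.  33.] y [-66.  83.]
-80 610 x [-21.  23.] y [-56.  82.]
-60 899 x [-10.  12.] y [-51.  60.]
-40 949 x [-11.  12.] y [-49.  57.]
-20 920 x [-11.  12.] y [-48.  55.]
place (20.8, array([370., 246., 158.])) (13.0, array([398., 448., 364.]))
0 20 (5.1, array([434., 421., 244.])) (12.8, array([409., 396., 365.]))
0 30 (6.1, array([460., 368., 160.])) (15.4, array([412., 391., 363.]))
0 40 (4.7, array([455., 384., 161.])) (15.0, array([414., 389., 362.]))
0 50 (6.2, array([450., 400., 160.])) (11.8, array([417., 385., 365.]))
0 60 (4.7, array([438., 416., 246.])) (6.3, array([418., 384., 363.]))
0 70 (6.2, array([429., 429., 245.])) (0.1, array([417., 385., 365.]))
0 80 (8.9, array([384., 252., 189.])) (-0.2, array([410., 395., 363.]))
0 90 (6.3, array([398., 259., 177.])) (6.3, array([409., 405., 358.]))
0 100 (8.9, array([409., 264., 170.])) (13.0, a
[... 1092 characters left out ...]
 (3.8, array([409., 405., 358.]))
15 100 (23.1, array([419., 266., 179.])) (8.0, array([409., 396., 365.]))
15 110 (26.1, array([401., 261., 186.])) (10.4, array([409., 396., 365.]))
15 120 (23.3, array([390., 257., 156.])) (10.9, array([412., 391., 363.]))
15 130 (19.5, array([401., 261., 186.])) (8.6, array([414., 389., 362.]))
15 140 (19.6, array([464., 357., 164.])) (3.9, array([417., 385., 365.]))
15 150 (6.4, array([462., 360., 162.])) (-2.7, array([418., 384., 363.]))
15 160 (1.0, array([457., 375., 167.])) (-7.0, array([413., 390., 361.]))
15 170 (-1.0, array([453., 389., 158.])) (-6.5, array([409., 396., 365.]))
clip (34.8, array([419., 453., 209.])) (5.2, array([409., 405., 358.]))
```

>>> {"fn": "play_rows", "kwargs": {
  "plan": "0 0 0 2.3 0 0 -8.25;0 0 0 2.3 0 0 -8.25;0 0 0 2.3 0 0 -8.25;0 0 0 2.3 0 0 -8.25;0 -1.24 -3.69 0 0 0 0;0 -1.24 -3.69 0 0 0 0;0 -1.24 -3.69 0 0 0 0;0 -1.24 -3.69 0 0 0 0;0 -1.24 -3.69 0 0 0 0;0 -1.24 -3.69 0 0 0 0;0 -1.24 -3.69 0 0 0 0;0 -1.24 -3.69 0 0 0 0;0 0 0 0 0 0 0;0 0 0 0 0 0 0"
}}

```text
t: 1.85
ee_pos: [334.2, 366.2, 130.6]
orientation: [0.546, -3.094, -0.0]
ft_force: [-0.7, 0.4, -0.6]
width: 0.6
```

```bash
cat > st.py <<'E'
from h import *
np.set_printoptions(suppress=True,precision=2)
def st():
    o=get_obs(); th=np.radians(-9.4); ex=np.array([np.cos(th),np.sin(th)]); ey=np.array([-ex[1],ex[0]])
    d=o['ee_pos'][:2]-np.array([382.6,350.1]); Rm=R.from_rotvec(o['orientation']).as_matrix()
    f=o['ft_force']
    print('t',round(o['t'],2),'s,t,z',d@ex,d@ey,o['ee_pos'][2],'yaw',np.degrees(np.arctan2(Rm[1,1],Rm[0,1])),'zax',Rm[:,2],'F s,t,z',np.round([f[:2]@ex,f[:2]@ey,f[2]],2),'w',o['width'],'M',o['moment']); return o,Rm,ex,ey
if __name__=='__main__': st()
E
python3 st.py
```

```text
t 1.85 s,t,z -50.39015875777956 7.928768330733112 130.59940314439484 yaw 110.02691807017533 zax [-0.  0. -1.] F s,t,z [-0.72  0.32 -0.6 ] w 0.572804812770685 M [ 0.04 -0.01 -0.01]
```

>>> {"fn": "play_rows", "kwargs": {
  "plan": "0 0 0 2 0 0 0;0 0 0 2 0 0 0;0 0 0 1.7 0 0 0;0 -0.17 -0.1 0 0 0 0;0 -0.17 -0.1 0 0 0 0;0 0 0 0 0 0 0"
}}

```text
t: 2.6
ee_pos: [338.8, 365.6, 74.3]
orientation: [-0.547, 3.092, 0.001]
ft_force: [-0.9, 0.5, -0.3]
width: 0.5
```

```bash
python3 - <<'E'
from st import *
st(); s=snap('side','side1'); t=snap('top','top1')
A=cv2.resize(t['pixels'][130:260,260:400,::-1],None,fx=2.8,fy=2.8,interpolation=cv2.INTER_CUBIC)
B=cv2.resize(s['pixels'][150:280,200:340,::-1],None,fx=2.8,fy=2.8,interpolation=cv2.INTER_CUBIC)
cv2.imwrite('pics/c1.png',np.hstack([A,B]))
E
```

```text
t 2.6 s,t,z -45.77993039391545 8.162281168260868 74.32372778925472 yaw 110.0575417726079 zax [ 0.  0. -1.] F s,t,z [-0.97  0.39 -0.29] w 0.47535092001370394 M [ 0.02 -0.05  0.01]
```

View pics/c1.png

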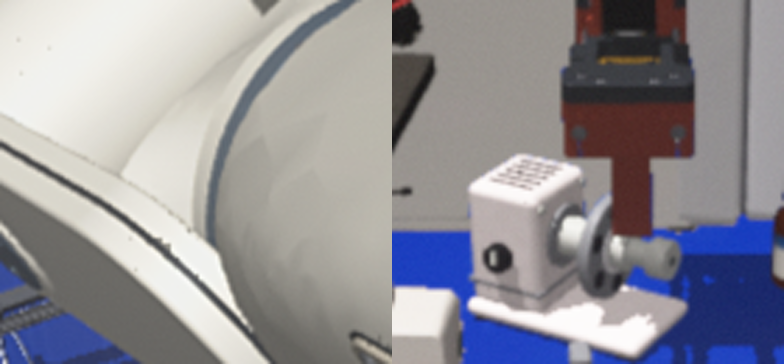

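The side crop (right half) shows the closed fingers at (632,230), just ahead of the wheel's upper rim at (600,230) and clear above the shaft. The top view is blocked by the arm. Pushing now.

>>> {"fn": "play_rows", "kwargs": {
  "plan": "0 -0.174 -0.098 0 0 0 0;0 -0.174 -0.098 0 0 0 0;0 -0.174 -0.098 0 0 0 0;0 -0.174 -0.098 0 0 0 0;0 0 0 0 0 0 0"
}}

```text
t: 3.32
ee_pos: [346.2, 363.8, 73.7]
orientation: [0.547, -3.094, 0.0]
ft_force: [-2.1, 1.0, 2.4]
width: 0.3
```

```bash
python3 st.py
```

```text
t 3.33 s,t,z -38.188446316658904 7.608736110580281 73.68727449723815 yaw 110.05652809010151 zax [-0. -0. -1.] F s,t,z [-2.26  0.66  2.36] w 0.33176793285720935 M [0.21 0.33 0.03]
```

>>> {"fn": "play_rows", "kwargs": {
  "plan": "0 -0.087 -0.049 0 0 0 0;0 -0.087 -0.049 0 0 0 0;0 -0.087 -0.049 0 0 0 0;0 -0.087 -0.049 0 0 0 0;0 -0.087 -0.049 0 0 0 0"
}}

```text
t: 3.95
ee_pos: [351.1, 363.0, 73.7]
orientation: [0.547, -3.094, 0.0]
ft_force: [-3.6, 1.3, 2.0]
width: 0.7
```

```bash
python3 st.py
```

```text
t 3.95 s,t,z -33.20267616405838 7.615669669120178 73.6855793429132 yaw 110.06274409431978 zax [-0. -0. -1.] F s,t,z [-3.76  0.66  1.98] w 0.7336080621810923 M [0.19 0.51 0.02]
```

>>> {"fn": "play_rows", "kwargs": {
  "plan": "0 -0.087 -0.049 0 0 0 0;0 -0.087 -0.049 0 0 0 0;0 -0.087 -0.049 0 0 0 0"
}}

```text
t: 4.32
ee_pos: [354.0, 362.5, 73.7]
orientation: [0.547, -3.094, 0.0]
ft_force: [-2.8, 1.1, 1.9]
width: 0.4
```

```bash
python3 st.py
```

```text
t 4.33 s,t,z -30.21131418978537 7.614716008283392 73.66662776753392 yaw 110.06233400673894 zax [-0. -0. -1.] F s,t,z [-2.92  0.59  1.94] w 0.39234895897899824 M [ 0.14  0.46 -0.01]
```

>>> {"fn": "play_rows", "kwargs": {
  "plan": "0 -0.087 -0.049 0 0 0 0;0 -0.087 -0.049 0 0 0 0"
}}

```text
t: 4.58
ee_pos: [356.0, 362.2, 73.7]
orientation: [0.547, -3.094, 0.0]
ft_force: [-2.7, 2.1, 2.6]
width: 0.1
```

>>> {"fn": "play_rows", "kwargs": {
  "plan": "0 -0.087 -0.049 0 0 0 0;0 -0.087 -0.049 0 0 0 0"
}}

```text
t: 4.82
ee_pos: [358.0, 361.9, 73.7]
orientation: [0.547, -3.094, 0.0]
ft_force: [-2.5, 0.8, 2.0]
width: 0.7
```

>>> {"fn": "play_rows", "kwargs": {
  "plan": "0 -0.087 -0.049 0 0 0 0;0 0 0 0 0 0 0"
}}

```text
t: 5.08
ee_pos: [359.0, 361.7, 73.7]
orientation: [-0.547, 3.093, -0.0]
ft_force: [-1.9, 0.9, 2.3]
width: 0.4
```

```bash
python3 st.py
```

```text
t 5.08 s,t,z -25.140583574023825 7.635893821741678 73.67089468789669 yaw 110.06195669630365 zax [ 0.  0. -1.] F s,t,z [-2.03  0.6   2.34] w 0.4375627645669861 M [0.16 0.41 0.01]
```

>>> {"fn": "play_rows", "kwargs": {
  "plan": "0 -0.087 -0.049 0 0 0 0;0 -0.087 -0.049 0 0 0 0"
}}

```text
t: 5.32
ee_pos: [360.7, 361.4, 73.7]
orientation: [0.547, -3.093, 0.0]
ft_force: [-6.2, 2.8, 2.6]
width: 0.6
```

>>> {"fn": "play_rows", "kwargs": {
  "plan": "0 -0.087 -0.049 0 0 0 0;0 0 0 0 0 0 0"
}}

```text
t: 5.58
ee_pos: [360.9, 361.3, 73.6]
orientation: [0.546, -3.092, -0.0]
ft_force: [-8.8, 2.8, 4.2]
width: 0.5
```

>>> {"fn": "play_rows", "kwargs": {
  "plan": "0 -0.087 -0.049 0 0 0 0;0 0 0 0 0 0 0"
}}

```text
t: 5.82
ee_pos: [361.1, 361.3, 73.6]
orientation: [0.545, -3.091, -0.0]
ft_force: [-11.5, 5.8, 5.5]
width: 0.3
```

```bash
python3 - <<'E'
from st import *
st(); s=snap('side','side2')
cv2.imwrite('pics/c2.png',cv2.resize(s['pixels'][170:290,200:340,::-1],None,fx=4,fy=4,interpolation=cv2.INTER_CUBIC))
E
```

```text
t 5.83 s,t,z -23.03205742945823 7.507793311115307 73.60864802904139 yaw 110.01815747952625 zax [-0. -0. -1.] F s,t,z [-12.34   3.83   5.51] w 0.27779521145511676 M [0.96 2.06 0.01]
```

View pics/c2.png

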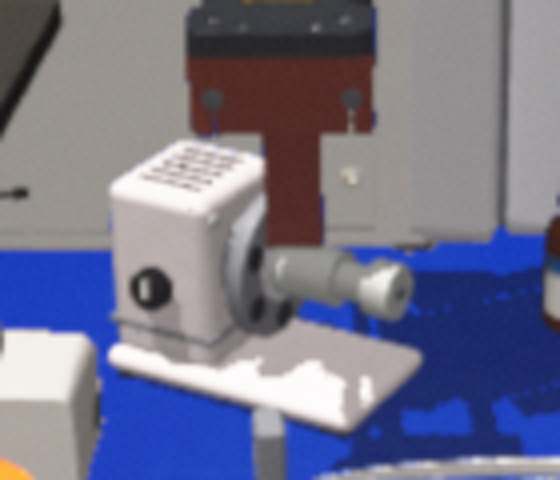

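The side crop shows the wheel against the drive (about (255,265)), with the fingers touching its face. The force rises while the position stands still. I'll give one firmer nudge, then back off and go over the clip.

>>> {"fn": "play_rows", "kwargs": {
  "plan": "0 -0.087 -0.049 0 0 0 0;0 -0.087 -0.049 0 0 0 0;0 0 0 0 0 0 0"
}}

```text
t: 6.25
ee_pos: [361.4, 361.1, 73.6]
orientation: [0.544, -3.088, -0.001]
ft_force: [-19.5, 8.4, 9.8]
width: 0.6
```

>>> {"fn": "play_rows", "kwargs": {
  "plan": "0 1.0 0.57 0 0 0 0;0 1.2 0.67 0 0 0 0;0 0 0 -3 0 0 0;0 0 0 -3 0 0 0;4.5 -0.86 3.36 0 0 0 -2.07;4.5 -0.86 3.36 0 0 0 -2.07;4.5 -0.86 3.36 0 0 0 -2.07;4.5 0 0 0 0 0 0;4.5 0 0 0 0 0 0"
}}

```text
t: 7.38
ee_pos: [325.4, 467.0, 133.3]
orientation: [0.714, -3.059, 0.002]
ft_force: [-0.1, 0.1, 0.6]
width: 44.2
```

```bash
python3 - <<'E'
from st import *
o,Rm,ex,ey=st(); print('tool delta mm to clip',Rm.T@(np.array([331,468.3,29])-o['ee_pos']))
E
```

```text
t 7.38 s,t,z -75.52683878291506 106.00719814337786 133.25209628835717 yaw 116.27379809220733 zax [-0. -0. -1.] F s,t,z [-0.08  0.1   0.6 ] w 44.20430600095813 M [0.07 0.04 0.03]
tool delta mm to clip [ -5.69  -1.23 104.25]
```

>>> {"fn": "play_rows", "kwargs": {
  "plan": "4.5 -0.57 -0.12 2 0 0 0;4.5 0 0 2.4 0 0 0;4.5 0 0 2.4 0 0 0;4.5 0 0 0 0 0 0"
}}

```text
t: 7.88
ee_pos: [330.8, 467.0, 63.0]
orientation: [0.711, -3.056, 0.005]
ft_force: [0.0, 0.4, -0.0]
width: 44.8
```

```bash
python3 - <<'E'
from st import *
o,Rm,ex,ey=st(); print('tool delta mm to clip',Rm.T@(np.array([331,468.3,29.5])-o['ee_pos']))
s=snap('side','side3');t=snap('top','top3')
A=cv2.resize(t['pixels'][130:260,200:350,::-1],None,fx=2.6,fy=2.6,interpolation=cv2.INTER_CUBIC)
B=cv2.resize(s['pixels'][190:320,200:350,::-1],None,fx=2.6,fy=2.6,interpolation=cv2.INTER_CUBIC)
cv2.imwrite('pics/c3.png',np.hstack([A,B]))
E
```

```text
t 7.88 s,t,z -70.19033856738558 106.90809198396283 63.04745361994643 yaw 116.20345430261244 zax [-0. -0. -1.] F s,t,z [-0.04  0.44 -0.  ] w 44.773624863851225 M [0.05 0.03 0.01]
tool delta mm to clip [-0.88  1.13 33.54]
```

View pics/c3.png

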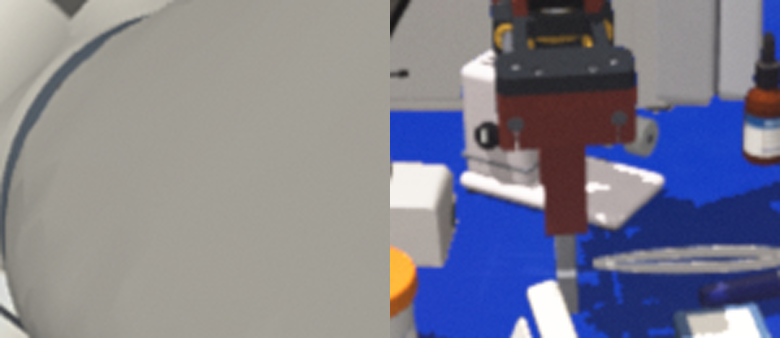

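The side crop shows the near finger at (565,200), directly above and in line with the clip at (567,270). Descend and grip.

>>> {"fn": "play_rows", "kwargs": {
  "plan": "4.5 -0.09 0.11 1.8 0 0 0;4.5 0 0 1.5 0 0 0;4.5 0 0 0 0 0 0;1 0 0 0 0 0 0;1 0 0 0 0 0 0;1 0 0 0 0 0 0;1 0 0 0 0 0 0;1 0 0 0 0 0 0;1 0 0 0 0 0 0"
}}

```text
t: 9.1
ee_pos: [332.0, 471.0, 33.0]
orientation: [-0.714, 3.059, 0.001]
ft_force: [-0.8, -0.7, 4.8]
width: 19.6
```

```bash
python3 - <<'E'
from st import *
o,Rm,ex,ey=st(); print('tool delta mm to clip',Rm.T@(np.array([331,468.3,29.5])-o['ee_pos']))
E
```

```text
t 9.1 s,t,z -69.70997072580832 111.03009160165585 33.0306750183022 yaw 116.27099999790435 zax [ 0.  0. -1.] F s,t,z [-0.66 -0.84  4.78] w 19.629661658092864 M [0.02 0.04 0.03]
tool delta mm to clip [ 2.07 -2.02  3.53]
```

>>> {"fn": "play_rows", "kwargs": {
  "plan": "1 0 0 -1.5 0 0 0;1 0 0 -2.5 0 0 0;1 0 0 -3 0 0 0;1 0 0 -3 0 0 0;1 0 0 0 0 0 8.92;1 0 0 0 0 0 8.92;1 0 0 0 0 0 8.92;1 0 0 0 0 0 8.92;1 -0.64 -2.77 0 0 0 0;1 -0.64 -2.77 0 0 0 0;1 -0.64 -2.77 0 0 0 0;1 -0.64 -2.77 0 0 0 0;1 0 0 0 0 0 0;1 0 0 0 0 0 0"
}}

```text
t: 10.85
ee_pos: [339.4, 358.1, 133.3]
orientation: [0.258, 3.13, 0.002]
ft_force: [-0.7, 0.3, 0.9]
width: 19.6
```

```bash
cat > seg.py <<'E'
from st import *
from scipy.optimize import minimize
C=np.array([382.6,350.1]); th=np.radians(-9.4); ex=np.array([np.cos(th),np.sin(th)]); ey=np.array([-ex[1],ex[0]])
def fit(c,dz=0):
    s=(c[:,:2]-C)@ex; t=(c[:,:2]-C)@ey; z=c[:,2]-dz
    k=(s>-70)&(s<-33)&(abs(t)<13)&(z>40)&(z<75)
    r=np.hypot(t[k],z[k]-55); s=s[k]
    big=r>10
    best=min(((np.sum((abs(s-c0)<6.75)==big)),c0) for c0 in np.arange(-52,-40,.1))
    cs=[c0 for c0 in np.arange(-52,-40,.1) if np.sum((abs(s-c0)<6.75)==big)<=best[0]+1]
    print('n',len(s),'groove',best,min(cs),max(cs),'end',np.percentile(s,[0.5,1,3]),'r big/small',np.median(r[big]),np.median(r[~big]))
if __name__=='__main__':
    t=load('top0'); fit(cloud(t)[145:265,275:345].reshape(-1,3),1)
    for n in('side0','side2'):fit(cloud(load(n))[200:290,220:320].reshape(-1,3),-2)
    st(); s=snap('side','side4')
    cv2.imwrite('pics/c4.png',cv2.resize(s['pixels'][170:290,220:340,::-1],None,fx=5,fy=5,interpolation=cv2.INTER_CUBIC))
E
python3 seg.py
```

```text
n 364 groove (np.int64(63), np.float64(-45.59999999999991)) -45.79999999999991 -45.59999999999991 end [-65.72 -65.6  -65.41] r big/small 11.366670812848385 7.7530910366024
n 309 groove (np.int64(101), np.float64(-45.999999999999915)) -46.89999999999993 -45.59999999999991 end [-66.61 -66.59 -66.16] r big/small 11.522938595368197 7.960287064060457
n 306 groove (np.int64(103), np.float64(-45.89999999999991)) -45.89999999999991 -45.49999999999991 end [-66.78 -66.48 -66.14] r big/small 11.286653401162717 8.00513918513182
t 10.85 s,t,z -43.92800931525947 0.8374405526148898 133.2877625932424 yaw 80.5698480672582 zax [ 0.  0. -1.] F s,t,z [-0.73  0.21  0.91] w 19.590392650695698 M [ 0.04  0.08 -0.  ]
```

View pics/c4.png

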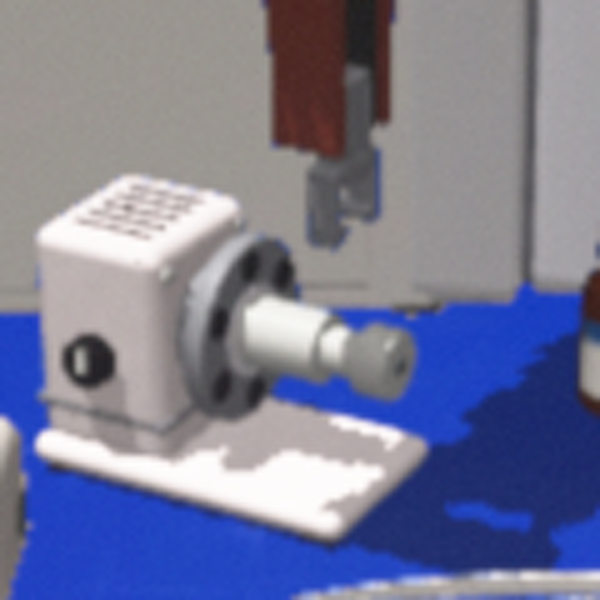

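The crop shows the clip held jaw down at (345,200), roughly above the groove at (335,345). The wheel is home at (235,325). Next I measure the clip in the hand with the same camera.

```bash
python3 - <<'E'
from seg import *
im=load('side4'); c=cloud(im)[196:222,278:300].reshape(-1,3); px=im['pixels'][196:222,278:300].reshape(-1,3).astype(int)
s=(c[:,:2]-C)@ex; t=(c[:,:2]-C)@ey; z=c[:,2]
k=(abs(t)<25)&(abs(s+46)<20)&(abs(px[:,0]-px[:,2])<25)
print(k.sum(),'z range',np.percentile(z[k],[0,1,5,95,99,100]))
for a,b in((95,105),(105,112),(112,120),(120,126),(126,140)):
    m=k&(z>=a)&(z<b)
    if m.sum()>3: print(a,m.sum(),'s',np.percentile(s[m],[0,3,50,97,100]),'t',np.percentile(t[m],[0,3,97,100]))
m=k&(z<126);r=cv2.minAreaRect(np.c_[s[m],t[m]].astype(np.float32));print(r)
E
```

```text
259 z range [ 98.68 100.19 101.37 133.43 135.28 137.12]
95 44 s [-53.53 -53.29 -49.33 -42.77 -42.2 ] t [-8.8  -6.6  17.93 18.32]
105 59 s [-53.4  -52.99 -48.11 -42.73 -42.57] t [-10.05  -9.63  18.23  18.53]
112 49 s [-53.9  -53.27 -49.93 -42.93 -42.7 ] t [-10.14  -9.29  17.81  19.08]
120 57 s [-54.17 -53.54 -51.79 -43.43 -42.61] t [-8.87 -6.09 17.99 18.13]
126 50 s [-55.83 -54.8  -52.36 -42.3  -40.73] t [-7.57 -6.23 21.15 22.67]
((-48.33818435668945, 4.47675895690918), (29.369686126708984, 11.785639762878418), 88.76298522949219)
```

```bash
python3 - <<'E'
from seg import *
o,*_=st()
for tag in ['side4','new']:
    im=load('side4') if tag=='side4' else snap('side','side5')
    c=cloud(im)[150:230,260:310].reshape(-1,3); px=im['pixels'][150:230,260:310].reshape(-1,3).astype(int)
    s=(c[:,:2]-C)@ex; t=(c[:,:2]-C)@ey; z=c[:,2]
    red=(px[:,0]-px[:,2]>30)&(abs(t)<60)&(abs(s+46)<40)
    for a,b in((133,145),(145,160),(160,180)):
        m=red&(z>=a)&(z<b); 
        if m.sum()>3: print('finger',a,m.sum(),'s',np.percentile(s[m],[2,98]),'t',np.percentile(t[m],[2,25,50,75,98]))
    print('finger z min',np.percentile(z[red],[0,2]))
    k=(abs(px[:,0]-px[:,2])<25)&(abs(t)<25)&(abs(s+46)<20)
    for a,b in((98,106),(106,114),(114,122),(122,130)):
        m=k&(z>=a)&(z<b); print('clip',a,m.sum(),'s',np.percentile(s[m],[2,98]),'t',np.percentile(t[m],[0,5,30,60,95,100]))
E
```

```text
t 10.9 s,t,z -44.024021401709014 1.0103187415006394 133.144379963951 yaw 80.60153947377052 zax [ 0.  0. -1.] F s,t,z [-0.76 -0.02 -0.87] w 19.667538290845826 M [-0.01  0.01 -0.06]
finger 133 93 s [-55.87 -35.41] t [-12.79  19.24  20.72  21.62  22.65]
finger 145 139 s [-56.22 -35.48] t [-13.95  18.81  20.43  21.3   23.24]
finger 160 185 s [-55.81 -36.51] t [-14.11  20.46  22.13  23.44  25.31]
finger z min [134.12 137.05]
clip 98 55 s [-53.3  -42.43] t [-9.47 -7.48 -4.12 14.53 17.78 18.32]
clip 106 61 s [-53.16 -42.71] t [-10.05  -9.47  -7.99  15.51  18.21  19.08]
clip 114 50 s [-53.32 -43.02] t [-10.14  -8.06   7.33  15.87  17.3   18.11]
clip 122 66 s [-53.59 -43.66] t [-8.87 -6.78  5.03 12.25 17.54 18.13]
finger 133 93 s [-55.89 -35.15] t [-13.    19.19  20.41  21.37  22.96]
finger 145 136 s [-56.09 -35.75] t [-13.49  19.42  20.88  21.87  23.4 ]
finger 160 192 s [-56.11 -36.41] t [-14.69  20.71  22.52  23.5   25.12]
finger z min [133.49 136.82]
clip 98 59 s [-53.79 -42.65] t [-11.17  -8.18  -4.1   15.27  18.47  19.37]
clip 106 57 s [-53.45 -43.04] t [-10.51  -9.99  -6.83  16.04  17.81  19.04]
clip 114 50 s [-53.76 -43.59] t [-8.92 -7.5   5.08 15.96 18.56 18.89]
clip 122 64 s [-53.43 -43.61] t [-9.25 -5.86  4.41 13.22 18.   18.92]
```

```bash
python3 - <<'E'
from seg import *
T=[];S=[]
for tag in('side4','side5'):
    im=load(tag); c=cloud(im)[150:230,260:310].reshape(-1,3); px=im['pixels'][150:230,260:310].reshape(-1,3).astype(int)
    s=(c[:,:2]-C)@ex; t=(c[:,:2]-C)@ey; z=c[:,2]
    k=(abs(px[:,0]-px[:,2])<25)&(t<25)&(s>-51)&(s<-44)
    for a,b in((100,110),(110,118),(118,126)):
        m=k&(z>=a)&(z<b)&(t>8); print('clip near',a,m.sum(),np.median(t[m]),t[m].std())
    red=(px[:,0]-px[:,2]>30)&(t>10)&(t<40)&(s>-53)&(s<-38)
    for a,b in((136,142),(142,150),(150,160),(160,170)):
        m=red&(z>=a)&(z<b); print('finger near',a,m.sum(),np.median(t[m]))
# start-pose finger outer face, same camera
im=load('side0'); c=cloud(im)[150:260,340:390].reshape(-1,3); Rm=R.from_rotvec([-0.3539,-3.1215,0]).as_matrix(); L=(c-np.array([139.8,608.7,222.]))@Rm
for a,b in((-10,-3),(-18,-10),(-28,-18),(-38,-28)):
    m=(L[:,2]>a)&(L[:,2]<b)&(L[:,1]>40)&(L[:,1]<70)&(abs(L[:,0])<8); print('start finger y',a,m.sum(),np.median(L[m,1]))
E
```

```text
clip near 100 23 16.413403084592193 1.2787560151114366
clip near 110 19 16.657366977207623 0.941220425823975
clip near 118 26 16.149831973680683 1.9982179113141416
finger near 136 31 21.147755124340485
finger near 142 40 20.633665972490633
finger near 150 52 21.174781998021036
finger near 160 49 22.103938523434365
clip near 100 22 17.378903207304244 0.9596155073642192
clip near 110 20 16.47364578357631 1.1285146308598135
clip near 118 25 15.701341947074155 2.23312567901533
finger near 136 29 20.72683387671348
finger near 142 43 21.152024261100536
finger near 150 48 21.56308285010794
finger near 160 53 22.544259730193577
start finger y -10 108 53.71413985212767
start finger y -18 132 53.8076817926244
start finger y -28 157 54.200322175187914
start finger y -38 161 55.28908138528948
```

>>> {"fn": "play_rows", "kwargs": {
  "plan": "1 -0.17 -0.12 0 0 0 0;1 0 0 1.2 0 0 0;1 0 0 1.2 0 0 0;1 0 0 1 0 0 0;1 0 0 0 0 0 0;1 0 0 0 0 0 0"
}}

```text
t: 11.7
ee_pos: [340.5, 355.9, 98.6]
orientation: [-0.258, -3.131, 0.0]
ft_force: [-0.2, 0.7, -0.2]
width: 19.7
```

```bash
python3 st.py
```

```text
t 11.7 s,t,z -42.49049991655202 -1.187673045969853 98.60147042085576 yaw 80.59025589260605 zax [-0. -0. -1.] F s,t,z [-0.34  0.6  -0.18] w 19.74882750768386 M [ 0.03 -0.    0.01]
```

>>> {"fn": "play_rows", "kwargs": {
  "plan": "1 0 0 0.2 0 0 0;1 0 0 0.2 0 0 0;1 0 0 0 0 0 0"
}}

```text
t: 12.08
ee_pos: [340.4, 355.8, 94.7]
orientation: [-0.258, -3.131, 0.0]
ft_force: [-0.4, -1.0, -0.2]
width: 19.6
```

```bash
python3 st.py
```

```text
t 12.07 s,t,z -42.55923234922128 -1.2935709096410823 94.65939548600466 yaw 80.59422846887391 zax [-0. -0. -1.] F s,t,z [-0.23 -1.07 -0.16] w 19.60486796292104 M [ 0.01 -0.01 -0.02]
```

>>> {"fn": "play_rows", "kwargs": {
  "plan": "1 0 0.1 0.1 0 0 0;1 0 0 0.1 0 0 0;1 0 0 0 0 0 0"
}}

```text
t: 12.45
ee_pos: [340.6, 356.8, 92.6]
orientation: [-0.258, -3.131, 0.0]
ft_force: [0.7, -0.9, -0.5]
width: 19.6
```

```bash
python3 st.py
```

```text
t 12.45 s,t,z -42.537146251102506 -0.2725993466557606 92.63680243915468 yaw 80.5918716418892 zax [-0. -0. -1.] F s,t,z [ 0.8  -0.74 -0.46] w 19.633940153803373 M [ 0.05 -0.05 -0.01]
```

>>> {"fn": "play_rows", "kwargs": {
  "plan": "1 0 0 0.1 0 0 0;1 0 0 0.1 0 0 0;1 0 0 0 0 0 0"
}}

```text
t: 12.82
ee_pos: [340.4, 356.2, 90.7]
orientation: [-0.257, -3.131, 0.002]
ft_force: [0.4, -4.0, 4.9]
width: 19.6
```

```bash
python3 st.py
```

```text
t 12.82 s,t,z -42.6044413738725 -0.895966937325122 90.72280615778301 yaw 80.61212941402486 zax [-0. -0. -1.] F s,t,z [ 1.01 -3.84  4.85] w 19.557608995283836 M [-0.8  -0.04  0.08]
```

>>> {"fn": "play_rows", "kwargs": {
  "plan": "1 0 0 -0.2 0 0 0;1 0 -0.15 0 0 0 0;1 0 0 0.2 0 0 0;1 0 0 0 0 0 0"
}}

```text
t: 13.32
ee_pos: [340.3, 355.1, 90.5]
orientation: [-0.257, -3.131, 0.001]
ft_force: [0.8, -2.0, 1.2]
width: 19.9
```

```bash
python3 st.py
```

```text
t 13.32 s,t,z -42.58577357978025 -1.9749661371327694 90.51757735865564 yaw 80.6030008330379 zax [-0. -0. -1.] F s,t,z [ 1.12 -1.85  1.21] w 19.85717674373643 M [-0.37 -0.04 -0.01]
```

>>> {"fn": "play_rows", "kwargs": {
  "plan": "1 0 0 0.1 0 0 0;1 0 0 0 0 0 0"
}}

```text
t: 13.58
ee_pos: [340.2, 354.9, 89.6]
orientation: [-0.257, -3.131, 0.001]
ft_force: [-0.7, -3.3, 3.0]
width: 19.6
```

```bash
python3 st.py
```

```text
t 13.57 s,t,z -42.668032373488984 -2.167203690869952 89.5661491226296 yaw 80.60325095984702 zax [-0. -0. -1.] F s,t,z [-0.17 -3.32  3.02] w 19.55714898419514 M [-0.72 -0.   -0.01]
```

>>> {"fn": "play_rows", "kwargs": {
  "plan": "1 0 -0.12 0 0 0 0;1 0 0 0.1 0 0 0;1 0 0 0 0 0 0"
}}

```text
t: 13.95
ee_pos: [340.4, 354.5, 88.9]
orientation: [0.258, 3.131, 0.001]
ft_force: [0.2, -0.6, 3.6]
width: 19.9
```

```bash
python3 st.py
```

```text
t 13.95 s,t,z -42.3854823650041 -2.593665336709421 88.86713977526699 yaw 80.59232278789436 zax [ 0.  0. -1.] F s,t,z [ 0.24 -0.54  3.56] w 19.895192891197716 M [-0.25  0.1  -0.03]
```

>>> {"fn": "play_rows", "kwargs": {
  "plan": "1 0 0 0.1 0 0 0;1 0 0 0 0 0 0"
}}

```text
t: 14.2
ee_pos: [340.5, 354.5, 88.0]
orientation: [0.258, 3.13, 0.001]
ft_force: [-0.1, -2.3, 5.9]
width: 19.4
```

```bash
python3 st.py
```

```text
t 14.2 s,t,z -42.28830923028149 -2.5795674424341932 87.97113881289113 yaw 80.59443349581271 zax [ 0.  0. -1.] F s,t,z [ 0.27 -2.31  5.9 ] w 19.431085519904638 M [-0.3   0.09 -0.01]
```

>>> {"fn": "play_rows", "kwargs": {
  "plan": "1 0 -0.03 0.1 0 0 0;1 0 0 0.1 0 0 0;1 0 0 0 0 0 0"
}}

```text
t: 14.58
ee_pos: [340.6, 354.3, 86.1]
orientation: [0.257, 3.13, 0.002]
ft_force: [0.4, -0.9, 4.8]
width: 19.9
```

```bash
python3 st.py
```

```text
t 14.57 s,t,z -42.13041464815566 -2.6767686852374855 86.06782761239018 yaw 80.59545822353643 zax [ 0.  0. -1.] F s,t,z [ 0.58 -0.78  4.78] w 19.926371705933906 M [-0.2   0.02 -0.01]
```

>>> {"fn": "play_rows", "kwargs": {
  "plan": "1 0 0 0.1 0 0 0;1 0 0 0.1 0 0 0;1 0 0 0 0 0 0"
}}

```text
t: 14.95
ee_pos: [340.5, 354.2, 83.8]
orientation: [0.258, 3.13, 0.001]
ft_force: [1.7, -0.1, 1.4]
width: 19.8
```

```bash
python3 st.py
```

```text
t 14.95 s,t,z -42.22276938488307 -2.831036277890986 83.7750554756835 yaw 80.59380055565902 zax [ 0.  0. -1.] F s,t,z [1.68 0.2  1.39] w 19.78150736445127 M [-0.06 -0.19  0.03]
```

>>> {"fn": "play_rows", "kwargs": {
  "plan": "1 0 0 0.1 0 0 0;1 0 0 0.1 0 0 0;1 0 0 0.1 0 0 0;1 0 0 0.1 0 0 0;1 0 0 0 0 0 0"
}}

```text
t: 15.58
ee_pos: [340.0, 353.9, 79.2]
orientation: [-0.258, -3.131, -0.0]
ft_force: [1.2, 2.5, -6.2]
width: 19.8
```

```bash
python3 st.py
```

```text
t 15.57 s,t,z -42.620431347276515 -3.178370178693453 79.24304622279458 yaw 80.59249895272309 zax [-0.  0. -1.] F s,t,z [ 0.77  2.68 -6.18] w 19.841557051414842 M [ 0.52 -0.23 -0.03]
```

>>> {"fn": "play_rows", "kwargs": {
  "plan": "1 0 0 0.1 0 0 0;1 0 0 0.1 0 0 0;1 0 0 0 0 0 0"
}}

```text
t: 15.95
ee_pos: [340.1, 353.9, 77.5]
orientation: [-0.258, -3.131, -0.0]
ft_force: [0.1, 3.3, -4.4]
width: 19.9
```

```bash
python3 st.py
```

```text
t 15.95 s,t,z -42.578835996676965 -3.2059939468268817 77.51798281331669 yaw 80.58949595181254 zax [-0.  0. -1.] F s,t,z [-0.48  3.3  -4.41] w 19.86554430054792 M [ 0.56 -0.15 -0.01]
```

>>> {"fn": "play_rows", "kwargs": {
  "plan": "1 0 0.05 0.1 0 0 0;1 0 0 0 0 0 0"
}}

```text
t: 16.2
ee_pos: [340.1, 354.1, 76.9]
orientation: [-0.257, -3.131, 0.001]
ft_force: [-0.7, -0.2, 3.3]
width: 19.5
```

>>> {"fn": "play_rows", "kwargs": {
  "plan": "1 0 0 0.1 0 0 0;1 0 0 0 0 0 0"
}}

```text
t: 16.45
ee_pos: [340.2, 354.2, 76.8]
orientation: [0.257, 3.131, -0.0]
ft_force: [-1.6, -2.9, 15.4]
width: 19.6
```

>>> {"fn": "play_rows", "kwargs": {
  "plan": "1 0 0 0.1 0 0 0;1 0 0 0 0 0 0"
}}

```text
t: 16.7
ee_pos: [340.3, 354.2, 76.5]
orientation: [0.257, 3.131, -0.0]
ft_force: [-5.1, -4.5, 25.4]
width: 19.7
```

```bash
python3 st.py
```

```text
t 16.7 s,t,z -42.404226214870384 -2.8652972677828448 76.5475429674864 yaw 80.60116726858875 zax [ 0. -0. -1.] F s,t,z [-4.28 -5.23 25.35] w 19.660163883536228 M [-0.86  0.87 -0.04]
```

>>> {"fn": "play_rows", "kwargs": {
  "plan": "1 0 0 -0.15 0 0 0;1 0 0 -0.1 0 0 0;4.5 0 0 0 0 0 0;4.5 0 0 0 0 0 0;4.5 0 0 0 0 0 0;4.5 0 0 0 0 0 0;4.5 0 0 -1.5 0 0 0;4.5 0 0 -2.5 0 0 0;4.5 0 0 -3 0 0 0;4.5 1.2 3.5 0 0 0 -7;4.5 1.2 3.5 0 0 0 -7;4.5 1.2 3.5 0 0 0 -7;4.5 2 4 0 0 0 0;4.5 2 4 0 0 0 0;4.5 2 4 0 0 0 0;4.5 2 4 0 0 0 0;4.5 0 0 0 0 0 0"
}}

```text
t: 18.82
ee_pos: [196.5, 603.1, 148.3]
orientation: [-0.322, 3.124, 0.003]
ft_force: [0.1, 0.3, -0.3]
width: 45.3
```

```bash
python3 - <<'E'
from seg import *
st(); s=snap('side','side6');t=snap('top','top6')
A=cv2.resize(t['pixels'][140:260,270:370,::-1],None,fx=4,fy=4,interpolation=cv2.INTER_CUBIC)
B=cv2.resize(s['pixels'][180:300,220:320,::-1],None,fx=4,fy=4,interpolation=cv2.INTER_CUBIC)
cv2.imwrite('pics/c6.png',np.hstack([A,B]))
for im,u0,u1,v0,v1,dz in((t,270,350,145,265,1),(s,220,320,190,290,-2)):
    c=cloud(im)[v0:v1,u0:u1].reshape(-1,3); ss=(c[:,:2]-C)@ex; tt=(c[:,:2]-C)@ey; z=c[:,2]-dz
    k=(ss>-58)&(ss<-35)&(abs(tt)<25)&(z>72)&(z<120)
    if k.sum()>5: print('clip top',k.sum(),'z',np.percentile(z[k],[50,90,98]),'s',np.percentile(ss[k],[2,98]),'t',np.percentile(tt[k],[2,98]))
    w=(ss>-35)&(ss<5)&(abs(tt)<33)&(abs(tt)>14)&(z>50)&(z<88); print('wheel s',np.percentile(ss[w],[2,10,50]))
E
```

```text
t 18.82 s,t,z -224.93562150288608 219.2379346100894 148.30387252050707 yaw 101.78196621162095 zax [ 0.  0. -1.] F s,t,z [ 0.05  0.31 -0.3 ] w 45.28514685906458 M [0.01 0.03 0.01]
clip top 165 z [96.16 98.12 99.55] s [-51.81 -40.77] t [-10.38   9.22]
wheel s [-10.28  -9.84  -8.39]
clip top 82 z [87.24 98.13 98.94] s [-50.91 -41.27] t [-1.71 10.59]
wheel s [-10.91 -10.25  -8.94]
```

View pics/c6.png

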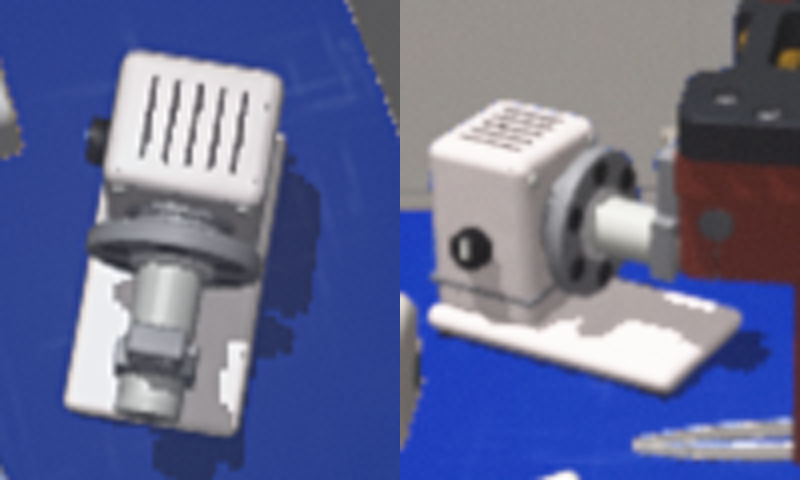

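The top crop shows the clip square across the shaft at (160,350), with the wheel at (175,245) and its hub against the drive. The clip's top measures z ≈ 96–98 mm (98 expected when seated) and its centre lies at s ≈ −46, on the groove. The gripper is clear, so I hand in.

```bash
python3 -c "
from workcell import *
print(close_job())"
```

```text
the job is handed in; nothing more can be done
None
```

I pushed the wheel home and pressed the grey clip over the shaft into the groove. I then let go of it and handed the job in, at about 19 s of the 61 s allowed.

**Wheel:** It slid about 20 mm at around 3 N. It then stood still while the push rose to about 21 N, so I took that as the home stop. It was still there in the last pictures.

**Clip:** The legs touched at groove height (about 13 mm above seated). They snapped over and pulled the clip down, and the clip stopped dead at the predicted height. The highest force I read while pressing was about 26 N. I read forces only at the end of each short move.

**Last checks:** With the gripper well clear, the clip's top was at about 96–98 mm (98 expected when seated). Its centre was at s ≈ −46 mm along the shaft, where I had measured the groove centre at −45.9. I moved nothing else on purpose, but I did not check the bystanders again one by one.

**Disagreements:**
- The clip sat about 2–3 mm off centre between the fingers compared with the tool reading. I corrected this by following the sideways force as the legs touched.
- The snap force I saw was about 6 N, below the 11 N given, probably because I only read it between steps. The final height and the hard stop still show the clip seated.

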